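# Push a casting out through the spring gate

### The arm

A 7-joint arm with a two-finger parallel gripper is mounted at the origin on the work surface. World frame = base frame: x ahead of the robot, y to its left, z up, the work surface at z = 0. Lengths are in m, angles in rad, forces in N, time in s.
With the tool pointing down it reaches from about 0.425 to 0.875 m from the base axis. Payload 4.7 kg.
Tool frame: the origin (TCP) lies at the very end of the fingers, on their centre line; the grasp point (between the pads) lies 19 mm behind it; z points along the fingers, y is the direction in which the jaws open and shut (so a half turn about z gives the same grasp; the last joint's range is limited). The gripper opens to 87 mm and grips with 3 to 60 N. Pads are 19 mm wide; open, the fingers measure 117 mm over their backs; the gripper's body (75 mm by 190 mm) begins 51 mm behind the grasp point.
Start: joints at [-1.323, 0.321, -0.07, 1.45, 0.023, 1.371, -0.057], TCP at [0.151, 0.632, 0.187] pointing down, gripper open.
Joint ranges: [-2.86, 2.86], [-0.3, 2.09], [-1.38, 1.24], [0.06, 2.45], [-1.56, 4.7], [0.09, 2.05], [-2.69, 2.69]. Speed limits (rad/s): [2.57, 2.57, 3.14, 3.14, 3.14, 3.14, 3.14].

### API

Orientations are given as a rotation vector (axis times angle).
In Python, from bench import * gives the robot as it stands.
- The arm moves only by the shell command python3 -m jog 'ROWS' [OPENING] [FORCE]. ROWS is JSON, a list of rows, each a list of 4 numbers: the shift along the world's x, y, z in mm, then the turn about the world's z in rad. In form: [[x, y, z, twist], ...]. A call has exactly 8 rows; each row is the pose to reach, as a shift and turn from the pose commanded when the call began; what a row does not reach only later rows make up. A row lasts 1/8 s, in which the tool goes at most 62.5 mm and 10.7 degrees, less where a joint would pass 70% of its speed; a pose out of reach is approached as far as the arm can. A call with a gripper value outside its range is refused whole. OPENING is the opening, from -1 (shut) to 1 (fully open), set as the call begins (- or left out, the last holds). The fingers move at their own pace and stop on an object; FORCE is the grip in N (left out, the last holds). Time passes only in rows, so rows that repeat a pose let the fingers close, or fill a call up. It gives the time, the measured TCP pose, the force and the opening at its end, in the units of the state.
- get_state(): the state, without advancing time (a new reading comes with each control period).
- get_image(name): name is "side" or "top" or "wrist"; returns a dict with "image" (480x640x3 uint8, red, green, blue), "fx", "fy", "cx", "cy" (pixels), "D" ([k1, k2, p1, p2, k3] as OpenCV has them; the pictures are not rectified), "position" and "rotation" of the camera in the world; the wrist camera has in their place "tool_from_camera" (4x4, takes a point from camera to tool coordinates, whose origin is the TCP and whose axes are the flange's). Camera axes: x right, y down, z forward; pixel columns grow to the right and rows downward; lengths in m; the calibration is good to about 2 mm. A picture is of the moment at which its call begins: read the wrist's pose just before it. There is no depth.
- close_job(): hands the job in, once; it reports no verdict.
The state is a dict: "time": time; "joint_positions": joint angles; "qd": joint speeds; "joint_torque": joint torques, N m; "position": TCP position; "tool_rot": TCP orientation; "ft_force": force on the tool from outside, world axes, zero at the start; "torque": the same for the moment, N m; "grip_width": opening from 0.0 (shut) to 1.0 (fully open).
Only numpy, scipy, OpenCV 4.12 (cv2) and the standard library are available. Lean on these libraries where they do the work, as an engineer would, in place of code of your own. Each camera call takes 0.05 s, during which the arm holds its last target. There are 200 camera calls.

### The job

Push the small round hub casting along its slide and out through the tray's spring gate so that it drops into the catch bin: push the gate open with one finger and keep it held open while the other finger pushes the casting through, so that the casting never touches the gate. Do not grip or lift the casting, let the gate swing fully shut behind it, and leave everything else where it stands.

Things in the scene. Friction and masses are not known exactly. Their poses are not given: they have to be found in the camera images.
- tray: fixed raised dark steel tray, aluminium catch bin on its far side; shifted and turned each run. Origin on the table under the gate line; +x through the gate into the bin, +y left along the gate. In mm in this frame: deck top z=55, x=-170 to 4, y=-75 to 170, open towards -x. Rims 6 thick, top z=91: at y=-72, y=167 and along the far edge x=1 from y=76 to 170; the gate closes the rest of that edge.
- slide_end (a point): middle of the slide at the deck's edge, where the casting drops (tray x=4, y=-32, z=55 mm). The slide is the straight lane along the tray's x between two aluminium strips 7 mm high on the deck, 46 mm clear width (y=-55 to -9). The deck between y=-1 and the hinge at y=71 is bare.
- bin_floor (a point): middle of the catch bin's floor (tray x=72, y=0, z=4 mm). Inside, the bin spans tray x=9 to 136 and y=-98 to 98; its walls reach z=45 and it is open above. A thing pushed over the deck's edge drops about 50 mm and lies wholly below the gate.
- gate (a joint): opening angle of the spring gate, rad: 0 shut, grows as it swings towards the tray's +x, over the bin, up to 1.5. Upright bare aluminium panel 4 mm thick, 34 high (z=58 to 92), on a vertical hinge at its left end. A spring shuts it when released: 0.06 Nm at 0, 0.2 Nm at 1.1 rad (2 to 3 N from a finger 35 mm from the hinge). Beyond 1.05 rad it is clear of the whole slide.
- gate_hinge (a point): point on the gate's hinge axis at deck height (tray x=1, y=71, z=55 mm). Pushed near the hinge, the gate swings well ahead of the finger.
- gate_edge (a point): free end of the gate, 130 mm from the hinge axis, 20 mm above the deck; shut it is at tray x=1, y=-59 mm
- casting: the hub casting, bare smooth aluminium (friction about 0.35), 0.11 to 0.22 kg: a plain round disc 40 mm across, 24 high, with a smaller round boss 26 mm across on top, 32 mm high in all, dark bore in the top. Origin in the middle of the underside. Starts upright in the slide, its front 30 to 60 mm short of the gate; a finger just above the strips pushes it by the disc.
- casting_center (a point): centre of the casting, 16 mm above its underside
- bearing_block: aluminium block 32 x 44 mm, 36 high with a round hump and a bore, on the left part of the tray; leave alone. Origin: centre of underside
- pattern: turned wooden pattern 42 mm across, 48 high, on the left part of the tray; leave alone. Origin: centre of underside
- flask: empty aluminium mould frame 156 x 140 x 50 mm with two wire handles, on the table to the left; leave alone
- tub: round white tub 100 mm across, 60 high, on the table to the right; leave alone
- rammer: wooden hand rammer standing upright, 48 mm across, 122 high, to the right; leave alone
- tub_lid: flat lid 106 mm across, 10 high, on the table to the right; leave alone
- brush: bench brush lying to the left; leave alone
There are look-alikes about, which are no part of the job. What is shaped like the casting but green is not meant.

How it is judged:
By the outcome, as a careful person would: the job done as asked, in the order asked, and still so for the second after the job is handed in, with the robot touching nothing.
It also fails if it takes over 35 s, if anything falls off the work surface, if the arm or the gripper's body presses on something with over 40 N, if the wrist force passes 120 N, or if a joint passes its speed limit or range.

## Working session

There is one attempt and no reset: what is moved stays moved. The work goes in short steps, Python scripts to look and compute and a shell command to move; the robot and the scene stay as the last step left them, time stands still between calls to the robot, and variables do not carry over. Pictures are saved under pics/ and viewed, about 8 in all and at most 12, crops included, and the job is handed in when it is done.

```bash
mkdir -p pics; ls; python3 - <<'E'
from bench import *
import cv2
s=get_state();print({k:s[k] for k in("time","position","tool_rot","ft_force","grip_width")})
for n in("top","side"):
    d=get_image(n);cv2.imwrite(f"pics/{n}0.png",d["image"][:,:,::-1]);print(n,{k:d[k] for k in d if k!="image"})
E
```

```text
pics
{'time': 0.0, 'position': array([0.15052062, 0.63169016, 0.18604186]), 'tool_rot': array([-3.66385970e-01, -3.12005545e+00,  3.04467612e-03]), 'ft_force': array([-0.55214661,  0.52327278,  0.76309323]), 'grip_width': 1.0017362796643492}
top {'fx': 450.88034901417984, 'fy': 450.88034901417984, 'cx': 322.3519771186965, 'cy': 240.34494436424993, 'D': array([-0.02955566,  0.        ,  0.        ,  0.        ,  0.        ]), 'position': array([0.36007225, 0.04556668, 1.25222308]), 'rotation': array([-2.14525459,  2.18819913, -0.15729223])}
side {'fx': 526.2673396103494, 'fy': 526.2673396103494, 'cx': 327.9649391121673, 'cy': 235.13718198095566, 'D': array([-0.08821645,  0.        ,  0.        ,  0.        ,  0.        ]), 'position': array([ 0.34453653, -1.03742976,  0.69621021]), 'rotation': array([-2.07541786,  0.21200629, -0.09073829])}
```

View pics/top0.png

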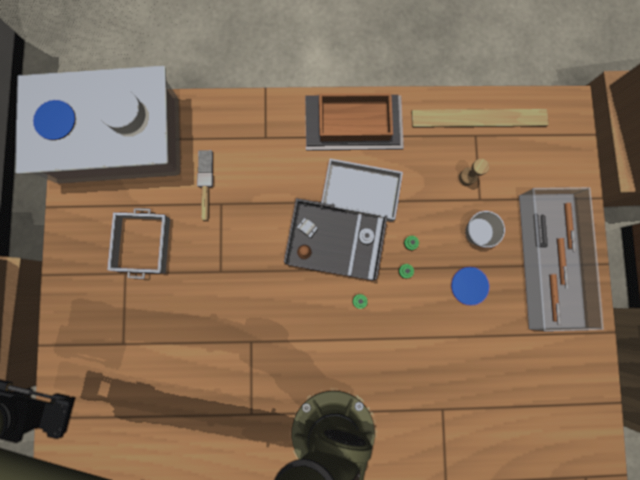

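View pics/side0.png

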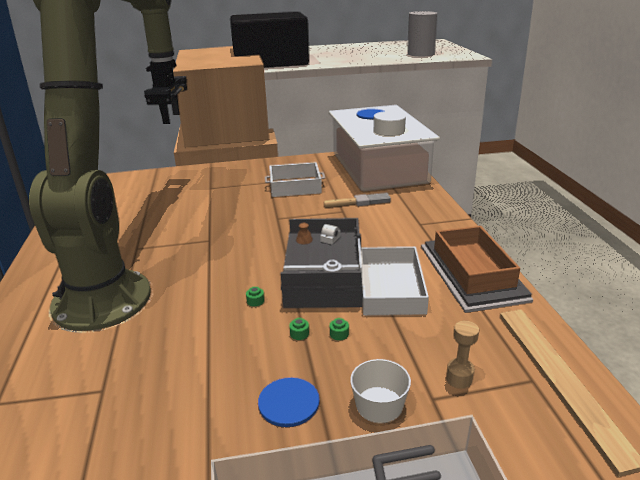

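The top view shows the tray centred near (335,240) with the bin above it at (363,188) and the casting at (367,236). The side view shows the casting at (332,266). I'll enlarge both.

```bash
python3 - <<'E'
import cv2
a=cv2.imread("pics/top0.png")[150:290,275:415];cv2.imwrite("pics/top0c.png",cv2.resize(a,(560,560),interpolation=cv2.INTER_CUBIC))
b=cv2.imread("pics/side0.png")[205:325,270:440];cv2.imwrite("pics/side0c.png",cv2.resize(b,(680,480),interpolation=cv2.INTER_CUBIC))
E
```

```text
(no output)
```

View pics/top0c.png

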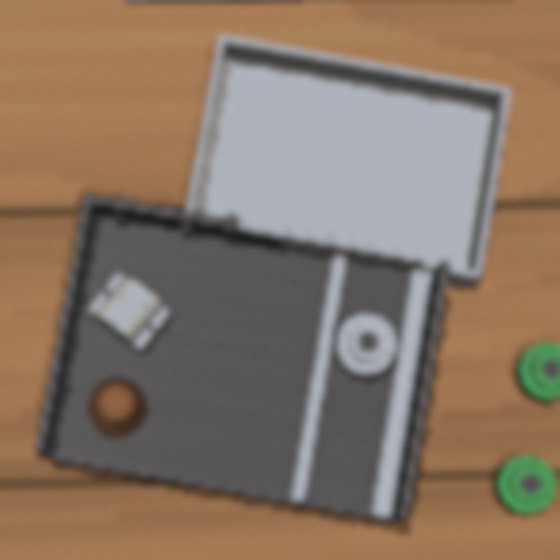

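View pics/side0c.png

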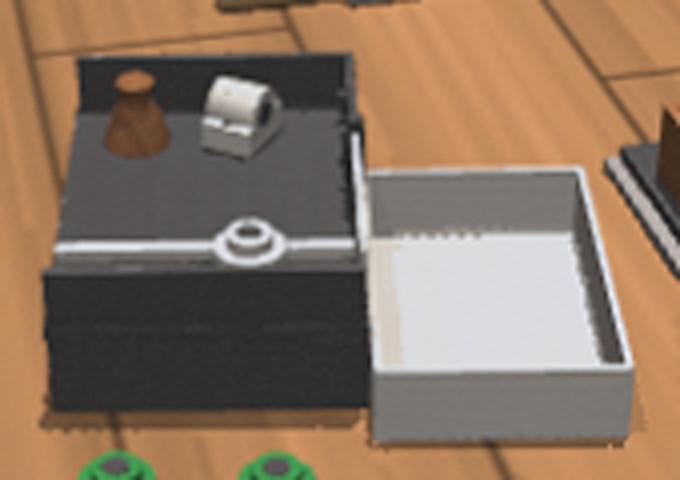

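The crops are clear: tray corners, strips, bin corners and casting (top crop 367,342; side crop 251,232). Next I'll fit the tray pose to both views.

```bash
cat > h.py <<'E'
import numpy as np, cv2
from scipy.optimize import least_squares
from scipy.spatial.transform import Rotation as R
from bench import *
def proj(d,P):
    M=R.from_rotvec(d["rotation"]).as_matrix()
    rv=cv2.Rodrigues(M.T)[0]; t=-M.T@d["position"]
    K=np.array([[d["fx"],0,d["cx"]],[0,d["fy"],d["cy"]],[0,0,1.]])
    return cv2.projectPoints(np.array(P,float).reshape(-1,3),rv,t,K,d["D"])[0][:,0]
def T(p,P):
    P=np.array(P,float).reshape(-1,3)/1000; c,s=np.cos(p[2]),np.sin(p[2])
    return np.c_[p[0]+c*P[:,0]-s*P[:,1],p[1]+s*P[:,0]+c*P[:,1],P[:,2]]
E
cat > fit.py <<'E'
from h import *
dt,ds=get_image("top"),get_image("side")
top=[((4,170,91),(85,195)),((-170,170,91),(40,457)),((4,-75,91),(447,266)),((136,98,45),(227,48)),((136,-98,45),(498,98)),
((-170,-5,62),(299,501)),((4,-5,62),(340,257)),((-170,-75,91),(408,528))]
side=[((-170,170,91),(78,58)),((4,170,91),(353,55)),((-170,-75,91),(45,273)),((4,-75,91),(367,268)),((-170,-75,0),(52,410)),((4,-75,0),(370,407)),((136,98,45),(580,170)),((136,-98,45),(630,368))]
def px(l,o): return np.array([[o[0]+u/4-.375,o[1]+v/4-.375] for _,(u,v) in l])
A=[(dt,[a for a,_ in top],px(top,(275,150))),(ds,[a for a,_ in side],px(side,(270,205)))]
def f(p): 
    r=[]
    for d,P,q in A:
        W=T(p,P); W[:,2]+=p[3]; r.append((proj(d,W)-q).ravel())
    return np.concatenate(r)
s=least_squares(f,[.5,0,-.15,0],loss="soft_l1",x_scale=[.1,.1,.1,.01]);p=s.x
print("tray",p.round(4));print(f(p).reshape(-1,2).round(1).tolist())
cp=[(dt,px([(0,(367,342))],(275,150))),(ds,px([(0,(251,232))],(270,205)))]
g=lambda c:np.concatenate([(proj(d,c)-q).ravel() for d,q in cp])
c=least_squares(g,[.5,-.05,.087]);print("casting top",c.x,g(c.x).round(2))
co,si=np.cos(p[2]),np.sin(p[2]);v=c.x[:2]-p[:2];print("in tray",(co*v[0]+si*v[1])*1e3,(-si*v[0]+co*v[1])*1e3)
E
python3 fit.py
```

```text
tray [ 5.826e-01 -7.800e-02 -1.997e-01 -2.000e-04]
[[-0.3, -1.1], [-1.5, -1.5], [1.0, -2.2], [-0.7, -2.1], [1.3, -1.9], [-0.3, 0.2], [0.4, -2.6], [0.0, -2.3], [-1.8, -0.4], [-0.6, -0.8], [-2.6, 0.6], [0.5, 0.7], [-1.4, 1.3], [-0.6, 1.0], [-1.3, 0.5], [-1.6, -0.8]]
casting top [ 0.51903928 -0.09577037  0.08674966] [ 0.05 -0.76 -0.61  0.12]
in tray -58.739682708912675 -30.015221467789825
```

```bash
python3 -m jog '[[25,-40,30,0],[65,-80,70,-0.1],[105,-125,110,-0.2],[145,-170,140,-0.3],[180,-220,145,-0.4],[215,-270,145,-0.5],[245,-320,145,-0.6],[270,-375,145,-0.66]]' 1 && python3 -m jog '[[15,-55,0,0],[30,-110,0,0],[40,-165,0,0],[50,-215,0,0],[55,-250,0,0],[60,-275,0,0],[60,-275,0,0],[60,-275,0,0]]' && python3 - <<'E'
from h import *
s=get_state();d=get_image("wrist");print(s["time"],s["position"],s["tool_rot"],s["joint_positions"].round(2),{k:d[k] for k in d if k!="image"})
cv2.imwrite("pics/w1.png",d["image"][:,:,::-1])
np.savez("w1.npz",p=s["position"],r=s["tool_rot"],m=d["tool_from_camera"])
E
```

```text
time: 1.2
position: [0.4171, 0.2648, 0.3321]
tool_rot: [1.361, 2.831, 0.001]
ft_force: [1.1, 0.3, -0.2]
grip_width: 1.004
time: 2.2
position: [0.4759, -0.007, 0.332]
tool_rot: [-1.355, -2.834, -0.001]
ft_force: [-0.1, 0.7, 0.1]
grip_width: 0.999
2.2 [ 0.47586927 -0.00696809  0.33204   ] [-1.35542502e+00 -2.83356534e+00 -6.49269986e-04] [-0.69 -0.12  0.58  1.63  0.07  1.62  0.58] {'fx': 337.9201138331238, 'fy': 337.9201138331238, 'cx': 318.9926623377758, 'cy': 241.16306122627563, 'D': array([0.02097372, 0.        , 0.        , 0.        , 0.        ]), 'tool_from_camera': array([[-5.83951411e-04, -9.69834170e-01, -2.43764931e-01,
         6.64110121e-02],
       [ 9.99999685e-01, -6.97348160e-04,  3.78893085e-04,
         6.38070576e-04],
       [-5.37452486e-04, -2.43764633e-01,  9.69834272e-01,
        -1.97185551e-01],
       [ 0.00000000e+00,  0.00000000e+00,  0.00000000e+00,
         1.00000000e+00]])}
```

View pics/w1.png

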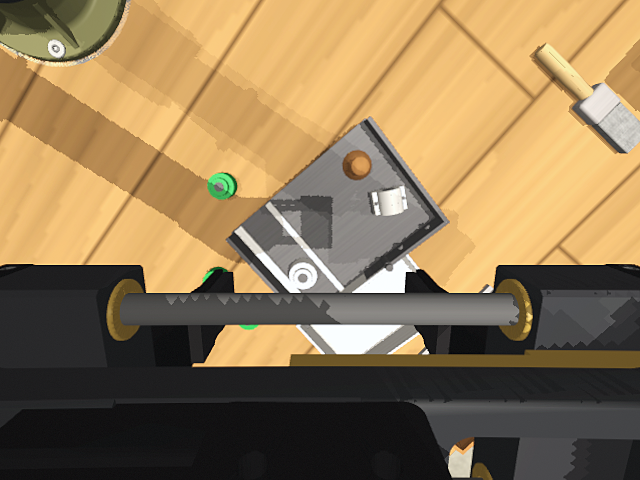

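The wrist view shows the whole tray: casting at (302,276), hinge post near (390,268), near corners at (369,118) and (229,238). I'll enlarge it once for accurate corners.

```bash
python3 - <<'E'
import cv2
a=cv2.imread("pics/w1.png")[110:300,220:460];cv2.imwrite("pics/w1c.png",cv2.resize(a,(720,570),interpolation=cv2.INTER_CUBIC))
E
```

```text
(no output)
```

View pics/w1c.png

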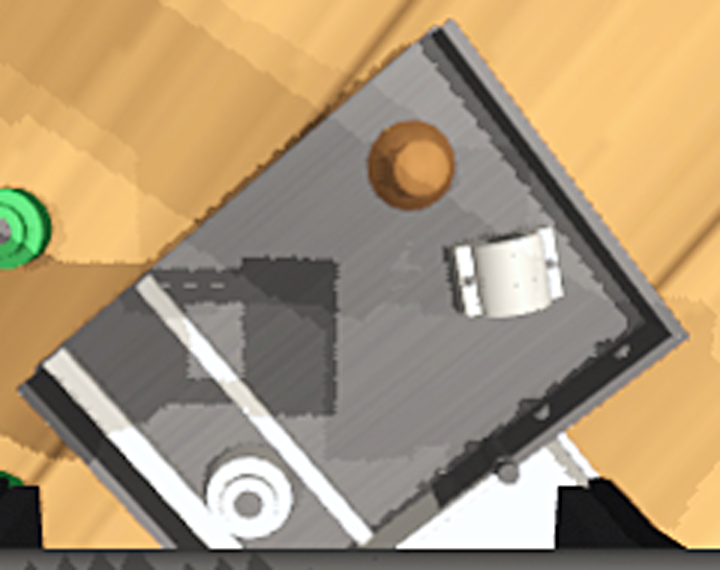

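```bash
cat >> fit.py <<'E'
print("--- with wrist")
z=np.load("w1.npz");Rt=R.from_rotvec(z["r"]).as_matrix();m=z["m"]
dw=dict(get_image("wrist"));dw["position"]=z["p"]+Rt@m[:3,3];dw["rotation"]=R.from_matrix(Rt@m[:3,:3]).as_rotvec()
w=[((-170,170,91),(449,21)),((4,170,91),(688,337)),((-170,-75,91),(20,388)),((1,71,92),(509,467)),((-170,-5,62),(146,283))]
pw=lambda l:np.array([[220+u/3-.333,110+v/3-.333] for _,(u,v) in l])
A0=A
for name,A in(("wrist",[(dw,[a for a,_ in w],pw(w))]),("all",A0+[(dw,[a for a,_ in w],pw(w))])):
    f=lambda p:np.concatenate([(proj(d,T(p,P))-q).ravel() for d,P,q in A])
    p=least_squares(f,[.58,-.08,-.2],loss="soft_l1").x;print(name,p.round(4),f(p)[-10:].reshape(-1,2).round(1).tolist())
    C=[(dw,pw([(0,(250,502))]))]+(cp if name=="all" else [])
    def g(c): return np.concatenate([(proj(d,[c[0],c[1],.087])-q).ravel() for d,q in C])
    c=least_squares(g,[.5,-.1]).x;co,si=np.cos(p[2]),np.sin(p[2]);v=c-p[:2]
    print("casting",c.round(4),g(c).round(1),"in tray",((co*v[0]+si*v[1])*1e3).round(1),((-si*v[0]+co*v[1])*1e3).round(1))
E
python3 fit.py | sed -n '/---/,$p'
```

```text
--- with wrist
wrist [ 0.5863 -0.0774 -0.1943] [[0.4, -2.1], [2.2, 0.1], [-1.6, 1.1], [0.3, 1.4], [-1.4, -0.4]]
casting [ 0.5193 -0.0949] [0. 0.] in tray -62.3 -30.1
all [ 0.5844 -0.0779 -0.1992] [[-0.1, -2.7], [1.2, 0.0], [-2.8, -0.0], [-0.8, 1.1], [-2.3, -1.4]]
casting [ 0.5192 -0.0952] [-0.2  0.1 -0.2 -0.8 -0.6 -0.1] in tray -60.5 -29.9
```

```bash
cat > plan.py <<'E'
from h import *
p=np.array([.5845,-.078,-.198])
def corners(phi,c):  # finger centre c in tray mm, gripper turned phi CW
    Rm=np.array([[np.cos(phi),np.sin(phi)],[-np.sin(phi),np.cos(phi)]])
    return c+(Rm@(np.array([[1,1],[1,-1],[-1,1],[-1,-1]])*[9.5,7.5]).T).T
def gate(C):
    th=np.linspace(0,1.5,3001);n=np.c_[np.cos(th),np.sin(th)]
    pen=((C-[1,71])@n.T).max(0)+2   # >0: penetrates
    ok=np.where(pen<=0)[0]; return th[ok[0]] if len(ok) else 9
s=102
for deg in (30,35,40,45):
    phi=np.radians(deg);u=np.array([np.sin(phi),np.cos(phi)])*s
    off=corners(phi,np.zeros(2));k=off[:,0].argmax()
    print("deg",deg,"jaw world angle",90+np.degrees(p[2])-deg)
    for F in(-95,-81,-60,-41,-30,-15,0,8):
        c=np.array([F,-31])-off[k];g=c+u;t=T(p,[*(c+u/2),66])[0]*1e3
        print(F,"gate finger",g.round(0),"ymax",corners(phi,g)[:,1].max().round(0),"theta",gate(corners(phi,g)).round(2),"TCP",t.round(0))
E
python3 plan.py
```

```text
deg 30 jaw world angle 48.65543565640969
-95 gate finger [-56.  56.] ymax 67.0 theta 0.0 TCP [507. -51.  66.]
-81 gate finger [-42.  56.] ymax 67.0 theta 0.0 TCP [521. -54.  66.]
-60 gate finger [-21.  56.] ymax 67.0 theta 0.0 TCP [541. -58.  66.]
-41 gate finger [-2. 56.] ymax 67.0 theta 0.7 TCP [560. -61.  66.]
-30 gate finger [ 9. 56.] ymax 67.0 theta 1.08 TCP [571. -64.  66.]
-15 gate finger [24. 56.] ymax 67.0 theta 1.46 TCP [585. -67.  66.]Traceback (most recent call last):
  File "plan.py", line 17, in <module>
    print(F,"gate finger",g.round(0),"ymax",corners(phi,g)[:,1].max().round(0),"theta",gate(corners(phi,g)).round(2),"TCP",t.round(0))
                                                                                       ^^^^^^^^^^^^^^^^^^^^^^^^^^
AttributeError: 'int' object has no attribute 'round'
```

```bash
sed -i 's/else 9$/else np.float64(9)/; s/(30,35,40,45)/(40,45,50,55)/' plan.py; python3 plan.py
```

```text
deg 40 jaw world angle 38.65543565640969
-95 gate finger [-42.  47.] ymax 59.0 theta 0.0 TCP [513. -55.  66.]
-81 gate finger [-28.  47.] ymax 59.0 theta 0.0 TCP [527. -58.  66.]
-60 gate finger [-7. 47.] ymax 59.0 theta 0.27 TCP [548. -62.  66.]
-41 gate finger [12. 47.] ymax 59.0 theta 0.84 TCP [566. -66.  66.]
-30 gate finger [23. 47.] ymax 59.0 theta 1.13 TCP [577. -68.  66.]
-15 gate finger [38. 47.] ymax 59.0 theta 1.3 TCP [592. -71.  66.]
0 gate finger [53. 47.] ymax 59.0 theta 1.38 TCP [606. -74.  66.]
8 gate finger [61. 47.] ymax 59.0 theta 1.41 TCP [614. -75.  66.]
deg 45 jaw world angle 33.65543565640969
-95 gate finger [-35.  43.] ymax 55.0 theta 0.0 TCP [516. -58.  66.]
-81 gate finger [-21.  43.] ymax 55.0 theta 0.0 TCP [530. -60.  66.]
-60 gate finger [ 0. 43.] ymax 55.0 theta 0.42 TCP [551. -65.  66.]
-41 gate finger [19. 43.] ymax 55.0 theta 0.88 TCP [569. -68.  66.]
-30 gate finger [30. 43.] ymax 55.0 theta 1.1 TCP [580. -70.  66.]
-15 gate finger [45. 43.] ymax 55.0 theta 1.25 TCP [595. -73.  66.]
0 gate finger [60. 43.] ymax 55.0 theta 1.33 TCP [609. -76.  66.]
8 
[... 530 characters left out ...]
[66. 37.] ymax 49.0 theta 1.28 TCP [612. -79.  66.]
8 gate finger [74. 37.] ymax 49.0 theta 1.31 TCP [620. -81.  66.]
deg 55 jaw world angle 23.655435656409693
-95 gate finger [-23.  31.] ymax 43.0 theta 0.0 TCP [521. -64.  66.]
-81 gate finger [-9. 31.] ymax 43.0 theta 0.08 TCP [535. -66.  66.]
-60 gate finger [12. 31.] ymax 43.0 theta 0.52 TCP [556. -70.  66.]
-41 gate finger [31. 31.] ymax 43.0 theta 0.88 TCP [574. -74.  66.]
-30 gate finger [42. 31.] ymax 43.0 theta 1.02 TCP [585. -76.  66.]
-15 gate finger [57. 31.] ymax 43.0 theta 1.14 TCP [600. -79.  66.]
0 gate finger [72. 31.] ymax 43.0 theta 1.23 TCP [614. -82.  66.]
8 gate finger [80. 31.] ymax 43.0 theta 1.26 TCP [622. -84.  66.]
```

```bash
python3 -m jog '[[10,-10,-40,-0.09],[20,-25,-90,-0.179],[30,-35,-140,-0.179],[34,-42,-185,-0.179],[34,-42,-210,-0.179],[34,-42,-222,-0.179],[34,-42,-222,-0.179],[34,-42,-222,-0.179]]' 1 && python3 - <<'E'
from h import *
d=get_image("wrist");s=get_state();print(s["position"],s["tool_rot"],s["time"])
cv2.imwrite("pics/w2.png",d["image"][:,:,::-1])
a=get_image("side")["image"][195:315,270:430,::-1];cv2.imwrite("pics/s2.png",cv2.resize(a,(640,480),interpolation=cv2.INTER_CUBIC))
E
```

```text
time: 3.4
position: [0.5111, -0.05, 0.1114]
tool_rot: [1.604, 2.699, 0.002]
ft_force: [0.6, -0.1, 0.5]
grip_width: 1.002
[ 0.51116217 -0.05002977  0.11149101] [1.60392646e+00 2.69912948e+00 2.57154043e-03] 3.45
```

View pics/w2.png

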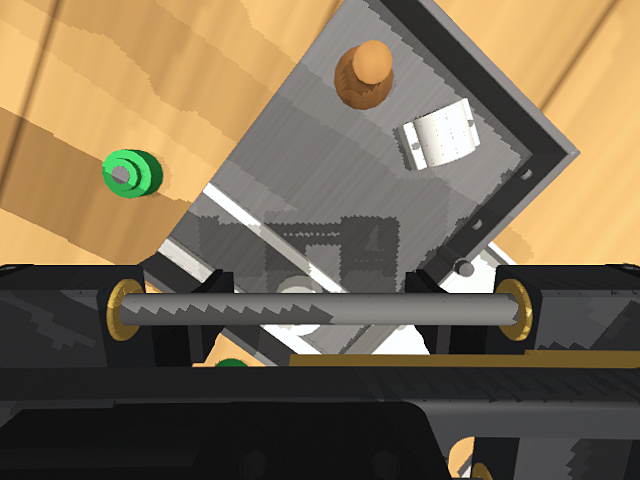

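The view shows the hinge pin at (463,268), the far-left rim corner at (578,153) and the casting between the fingers. I'll check the tray fit against those before going lower.

```bash
python3 - <<'E'
from h import *
s=get_state();d=dict(get_image("wrist"));Rt=R.from_rotvec(s["tool_rot"]).as_matrix();m=d["tool_from_camera"]
d["position"]=s["position"]+Rt@m[:3,3];d["rotation"]=R.from_matrix(Rt@m[:3,:3]).as_rotvec()
p=[.5845,-.078,-.198]
print(proj(d,T(p,[[1,71,92],[4,170,91],[-170,-5,62],[-60.5,-30,87]])).round(0))
L=Rt@np.array([0,.051,0]);print("fingers",s["position"]+L,s["position"]-L)
E
```

```text
[[463. 267.]
 [583. 152.]
 [203. 186.]
 [298. 315.]]
fingers [ 0.55587887 -0.02569987  0.11155316] [ 0.466285   -0.07445315  0.11131535]
```

View pics/s2.png

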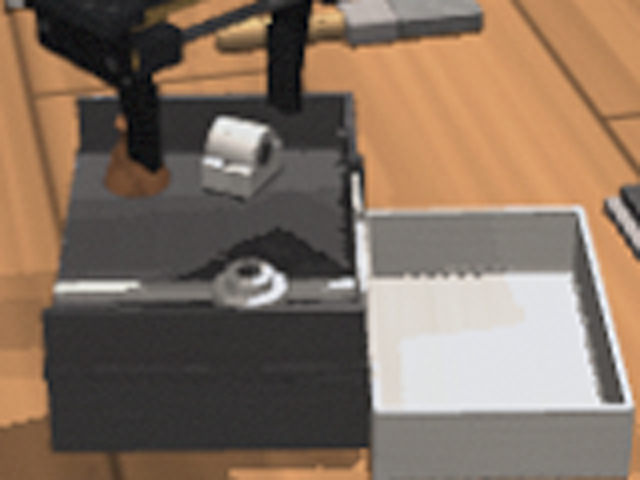

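```bash
python3 -m jog '[[2,-6,0,0],[3,-10,-10,0],[3,-10,-25,0],[3,-10,-38,0],[3,-10,-44,0],[3,-10,-44,0],[7,-11,-44,0],[11,-12,-44,0]]' && python3 -m jog '[[4,-1,0,0],[6,-1,0,0],[8,-2,0,0],[10,-2,0,0],[12,-2,0,0],[14,-3,0,0],[14,-3,0,0],[14,-3,0,0]]' && python3 - <<'E'
from h import *
a=get_image("side")["image"][195:315,270:430,::-1];cv2.imwrite("pics/s3.png",cv2.resize(a,(640,480),interpolation=cv2.INTER_CUBIC))
E
```

```text
time: 4.55
position: [0.522, -0.0623, 0.0667]
tool_rot: [1.605, 2.7, 0.001]
ft_force: [0.1, -0.1, -0.0]
grip_width: 0.999
time: 5.55
position: [0.535, -0.0653, 0.0661]
tool_rot: [-1.606, -2.7, -0.0]
ft_force: [-0.5, -0.4, 0.2]
grip_width: 1.004
```

View pics/s3.png

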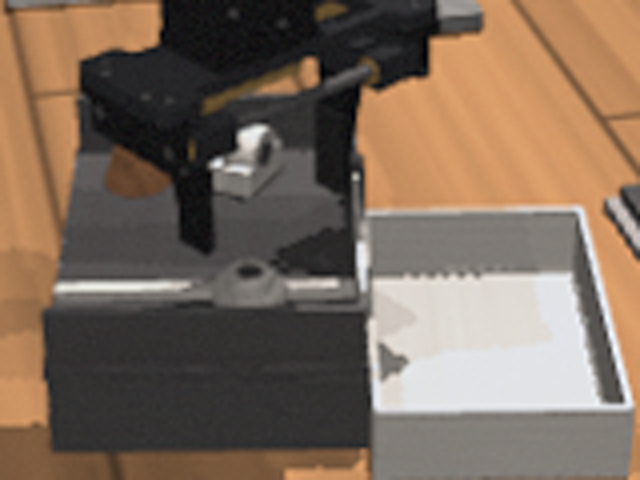

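```bash
python3 - <<'E'
from h import *
d=get_image("side")
P=[[.4663,-.0745,.1114],[.5559,-.0257,.1115],[.490,-.0897,.066],[.5798,-.0409,.066],[.519,-.095,.055]]
q=proj(d,P);print(((q-[270,195])*4).round(0))
# where a point at tip height z=.066 seen at crop px would be
for uv,z in(((148,172),.1114),((287,110),.1114),((200,250),.066)):
    f=lambda c:(proj(d,[c[0],c[1],z])-(np.array(uv)/4+[270,195]))[0]
    print(least_squares(f,[.5,-.09]).x)
E
```

```text
[[142. 223.]
 [286. 161.]
 [193. 304.]
 [334. 238.]
 [248. 319.]]
[ 0.47794502 -0.02011126]
[0.56930159 0.03389095]
[ 0.5032968  -0.03600671]
```

```bash
python3 - <<'E'
from h import *
d=get_image("side")
s0=np.array([0.1505,.6317,.186]);Rt=R.from_rotvec([-.3664,-3.12,.003]).as_matrix()
for z in(0,-.019,-.037,-.07):print("start z",z,[proj(d,s0+Rt@[0,y,z])[0].round(0).tolist() for y in(-.051,.051)])
w=dict(get_image("wrist"));m=w["tool_from_camera"];w["position"]=m[:3,3];w["rotation"]=R.from_matrix(m[:3,:3]).as_rotvec()
for z in(0,-.019,-.037,-.07):print("wrist z",z,proj(w,[[0,-.0435,z],[0,.0435,z],[.0095,-.0435,z],[.0095,.0435,z]]).round(0).tolist())
s=get_state();print(s["time"],s["position"],s["joint_positions"].round(3))
im=cv2.imread("pics/side0.png")[20:140,120:220];cv2.imwrite("pics/x.png",cv2.resize(im,(400,480),interpolation=cv2.INTER_CUBIC))
w2=cv2.imread("pics/w2.png")[240:370,80:560];cv2.imwrite("pics/y.png",np.vstack([cv2.resize(w2,(720,195)),cv2.copyMakeBorder(cv2.resize(im,(325,390),interpolation=cv2.INTER_CUBIC),0,0,0,395,0)]))
E
```

```text
start z 0 [[168.0, 135.0], [177.0, 125.0]]
start z -0.019 [[167.0, 129.0], [177.0, 119.0]]
start z -0.037 [[166.0, 124.0], [176.0, 114.0]]
start z -0.07 [[164.0, 113.0], [174.0, 104.0]]
wrist z 0 [[247.0, 268.0], [389.0, 268.0], [246.0, 253.0], [390.0, 253.0]]
wrist z -0.019 [[240.0, 279.0], [396.0, 279.0], [239.0, 263.0], [397.0, 263.0]]
wrist z -0.037 [[232.0, 292.0], [404.0, 291.0], [231.0, 274.0], [405.0, 274.0]]
wrist z -0.07 [[212.0, 323.0], [423.0, 323.0], [210.0, 301.0], [425.0, 301.0]]
5.75 [ 0.53502169 -0.06522148  0.06617453] [-0.546  0.21   0.69   1.895 -0.15   1.088  0.701]
```

View pics/y.png

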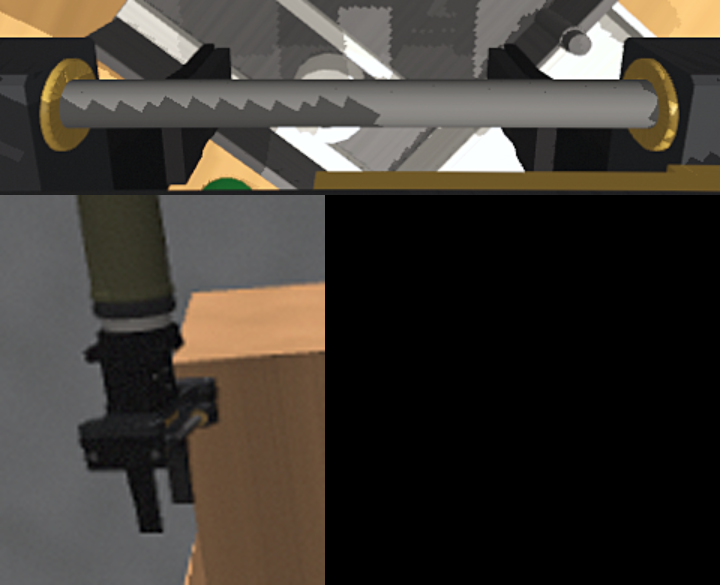

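Both the start and current side views, and the wrist view, put the visible fingertips about 37 mm behind the reported TCP. So at TCP z=66 the tips would be at about z=103, above the casting. I'll test this by backing off and lowering carefully while watching the force.

```bash
python3 -m jog '[[-6,1,0,0],[-12,2,0,0],[-12,2,0,0],[-12,2,-2,0],[-12,2,-4,0],[-12,2,-6,0],[-12,2,-7,0],[-12,2,-8,0]]' && python3 -m jog '[[0,0,-1,0],[0,0,-2,0],[0,0,-3,0],[0,0,-4,0],[0,0,-5,0],[0,0,-5,0],[0,0,-5,0],[0,0,-5,0]]'
```

```text
time: 6.75
position: [0.5231, -0.0633, 0.0581]
tool_rot: [1.606, 2.7, -0.0]
ft_force: [0.4, 0.8, -0.1]
grip_width: 1.002
time: 7.75
position: [0.5231, -0.0633, 0.0532]
tool_rot: [1.605, 2.7, 0.0]
ft_force: [0.1, 0.1, 1.3]
grip_width: 0.997
```

No contact force even with the reported TCP below deck height, so the tips really are higher. I'll lower on to TCP z≈30 (tip ≈67) and look.

```bash
python3 -m jog '[[0,0,-2,0],[0,0,-4,0],[0,0,-6,0],[0,0,-8,0],[0,0,-10,0],[0,0,-11,0],[0,0,-12,0],[0,0,-12,0]]' && python3 -m jog '[[0,0,-2,0],[0,0,-4,0],[0,0,-6,0],[0,0,-8,0],[0,0,-9,0],[0,0,-10,0],[0,0,-11,0],[0,0,-11,0]]' && python3 - <<'E'
from h import *
d=get_image("side");s=get_state();print(s["time"],s["position"],s["ft_force"])
cv2.imwrite("pics/s4.png",cv2.resize(d["image"][195:315,270:430,::-1],(800,600),interpolation=cv2.INTER_CUBIC))
Rt=R.from_rotvec(s["tool_rot"]).as_matrix()
for h in(.055,.066,.07):
    P=s["position"]+Rt@[0,.051,0],s["position"]-Rt@[0,.051,0]
    print(h,[((proj(d,[*q[:2],h])[0]-[270,195])*5).round(0).tolist() for q in P])
E
```

```text
time: 8.75
position: [0.5231, -0.0633, 0.0411]
tool_rot: [1.606, 2.7, 0.0]
ft_force: [-0.9, -0.8, -0.8]
grip_width: 0.997
time: 9.75
position: [0.523, -0.0633, 0.0301]
tool_rot: [-1.606, -2.7, 0.0]
ft_force: [-1.2, -1.0, 0.9]
grip_width: 1.002
9.8 [ 0.52308531 -0.0632989   0.03017646] [-0.03441598  0.30667304  0.0395728 ]
0.055 [[391.0, 319.0], [215.0, 402.0]]
0.066 [[390.0, 299.0], [214.0, 381.0]]
0.07 [[390.0, 291.0], [214.0, 373.0]]
```

View pics/s4.png

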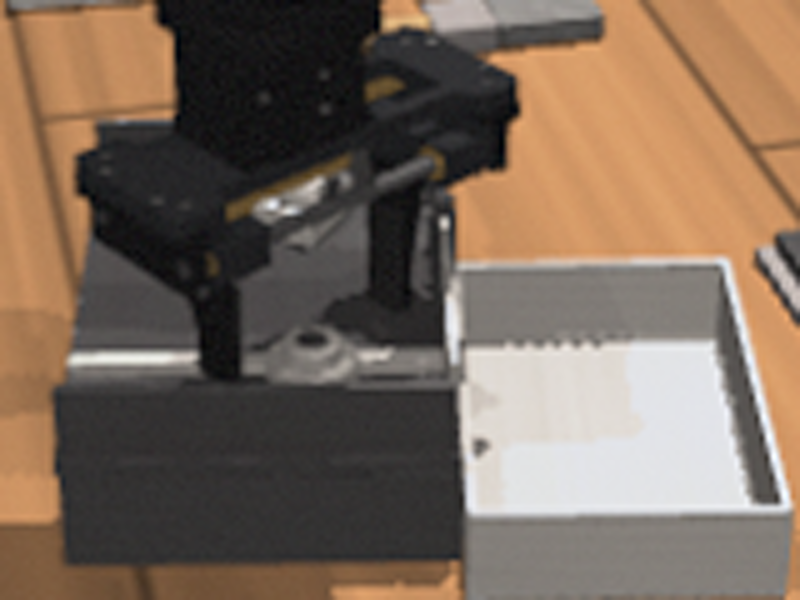

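Tips at (220,378) and (393,303) match z≈66 mm, and the push finger is just behind the casting. Starting the push.

```bash
python3 -m jog '[[4,-1,0,0],[8,-2,0,0],[12,-2,0,0],[16,-3,0,0],[20,-4,0,0],[24,-5,0,0],[27,-5,0,0],[29,-6,0,0]]' && python3 -m jog '[[4,-1,0,0],[8,-2,0,0],[12,-2,0,0],[14,-3,0,0],[16,-3,0,0],[18,-4,0,0],[19,-4,0,0],[19,-4,0,0]]' && python3 - <<'E'
from h import *
d=get_image("side")
cv2.imwrite("pics/s5.png",cv2.resize(d["image"][195:315,270:430,::-1],(800,600),interpolation=cv2.INTER_CUBIC))
E
```

```text
time: 10.8
position: [0.5519, -0.069, 0.03]
tool_rot: [-1.605, -2.7, 0.0]
ft_force: [-3.4, 0.8, 0.2]
grip_width: 0.998
time: 11.8
position: [0.5708, -0.0735, 0.0301]
tool_rot: [-1.605, -2.7, 0.001]
ft_force: [-5.3, -0.1, -0.2]
grip_width: 0.996
```

View pics/s5.png

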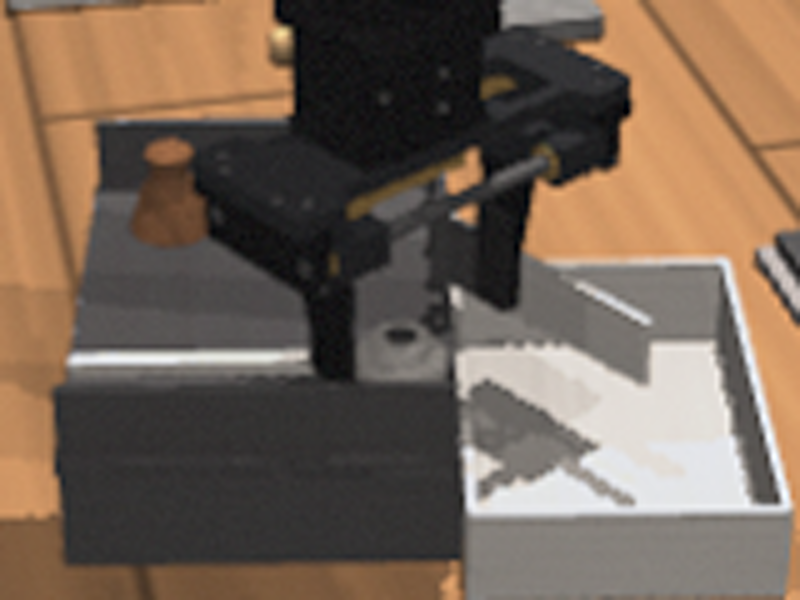

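It works: the gate is held open by one finger, with its free end near (648,375). The casting at (402,340) has its front at the gate line, well clear of the panel. I'll push on through.

```bash
python3 -m jog '[[5,-1,0,0],[10,-2,0,0],[15,-3,0,0],[20,-4,0,0],[25,-5,0,0],[30,-6,0,0],[35,-7,0,0],[38,-8,0,0]]' && python3 -m jog '[[4,-1,0,0],[8,-2,0,0],[11,-2,0,0],[11,-2,0,0],[11,-2,0,0],[11,-2,0,0],[11,-2,0,0],[11,-2,0,0]]' && python3 - <<'E'
from h import *
for n in("side","top","wrist"):
    d=get_image(n);cv2.imwrite(f"pics/{n}6.png",d["image"][:,:,::-1])
# bright/dark check: mean abs difference to start inside the bin (side view), blob positions
a=cv2.imread("pics/top0.png");b=cv2.imread("pics/top6.png")
print("top bin grey rows 160-215 step4, cols 328-400 step4")
print(b[160:216:4,328:402:4].mean(2).astype(int))
c=cv2.imread("pics/side6.png")[255:315,362:426].mean(2).astype(int);print("side bin");print(c[::4,::4])
E
```

```text
time: 12.85
position: [0.6097, -0.0817, 0.0303]
tool_rot: [1.605, 2.699, -0.0]
ft_force: [-3.0, -1.5, 0.8]
grip_width: 0.996
time: 13.85
position: [0.6204, -0.0835, 0.0303]
tool_rot: [1.605, 2.699, 0.0]
ft_force: [-1.3, -2.4, -0.3]
grip_width: 0.999
top bin grey rows 160-215 step4, cols 328-400 step4
[[138 145 158  67  56  56  43 102 104  83  76  81  83  81  81  82  84  82
   85]
 [144  73  53  55  56  56  44 108 108  73  78  81  83  82  81  80  80  88
   87]
 [157 127  53  56  57  40  56  92  74  76  81  83  83  82  80  76  69  95
   91]
 [159 173  27  37  53  49  78  64  72  75  81  83  83  82  80  75  85 104
  102]
 [140 190 121  55  36  48  56  66  74  78  81  83  83  81  79  75  78 105
  137]
 [128 187 186  44  62  45  58  69  75  79  82  83  80  81  77  72  64  92
  151]
 [105 186 186 178  95  43  62  70  75  81  82  83  82  81  76  71  59  80
  161]
 [156 186 186 122  85  50  66  73  76  82  82  84  83  80  76  68  56  76
  139]
 [180 187 187 162  99  54  67  75  79  82  82  83  81  79  74  67  52 102
  140]
 [188 188 180 141  93  60  69  75  80  82  82  82  80  77  73  64  79
[... 651 characters left out ...]
 208 206 207 224 158  77 174]
 [ 92 154 131 125  95 106 127 102 101 175 208 208 210 230  78 239]
 [ 89 202 227 133 104 110 123 122 155 104 100 196 222 224  78 208]
 [ 86 134 101  95 112 129 158 232 162 127 129 124 117 227 118  77]
 [ 69 101 101  96  97 118 128 123 104 125 137 199 232 231 170  83]
 [ 75  99 102 101 105 120 131 123 169 212 231 230 230 230 220  87]
 [ 58  98 108 123 112 105 110  98 222 231 232 231 231 231 233 107]
 [ 73 124 123 125 125 125 125 124 121 125 124 128 129 129 128 130]
 [ 69 129 129 129 128 130 129 128 129 129 130 130 130 128 130 130]
 [ 80 128 129 128 129 130 130 130 131 131 130 129 128 130 129 127]
 [ 86 128 128 127 128 130 129 131 130 130 131 130 130 131 129 130]]
```

```bash
python3 -m jog '[[-6,1,0,0],[-12,2,0,0],[-18,4,0,0],[-24,5,0,0],[-30,6,0,0],[-36,7,0,0],[-42,8,0,0],[-48,9,0,0]]' && python3 -m jog '[[-6,1,0,0],[-12,2,0,0],[-18,4,0,0],[-23,5,0,0],[-28,6,0,0],[-34,7,0,0],[-42,8,0,0],[-52,10,0,0]]' && python3 -m jog '[[0,0,5,0],[0,0,20,0],[0,0,45,0],[0,0,80,0],[0,0,120,0],[-10,10,165,0],[-20,30,205,0],[-30,60,230,0]]' && python3 -m jog '[[-5,40,20,0],[-10,95,20,0],[-20,150,20,0],[-30,205,20,0],[-40,255,20,0],[-50,290,20,0],[-50,300,20,0],[-50,300,20,0]]' && python3 - <<'E'
from h import *
for n in("side","top"):
    d=get_image(n);cv2.imwrite(f"pics/{n}7.png",d["image"][:,:,::-1])
    a=cv2.imread(f"pics/{n}0.png").astype(int);b=d["image"][:,:,::-1].astype(int)
    m=(abs(a-b).max(2)>35).astype(np.uint8)
    k,_,st,ce=cv2.connectedComponentsWithStats(m)
    print(n,[(st[i].tolist(),ce[i].round(0).tolist()) for i in range(1,k) if st[i,4]>12])
s=get_state();print(s["position"],s["time"],s["ft_force"])
E
```

```text
time: 15.0
position: [0.5713, -0.0741, 0.03]
tool_rot: [-1.605, -2.7, 0.0]
ft_force: [-1.9, -4.7, 1.1]
grip_width: 0.997
time: 16.0
position: [0.52, -0.0639, 0.0304]
tool_rot: [1.605, 2.7, 0.001]
ft_force: [0.6, 0.6, 0.6]
grip_width: 1.0
time: 17.0
position: [0.491, -0.0049, 0.2639]
tool_rot: [1.608, 2.695, 0.005]
ft_force: [1.2, 0.8, -0.4]
grip_width: 0.998
time: 18.0
position: [0.4407, 0.2953, 0.2808]
tool_rot: [1.605, 2.699, 0.0]
ft_force: [0.7, -0.8, 0.2]
grip_width: 0.999
side [([4, 0, 45, 144, 2642], [29.0, 51.0]), ([56, 0, 47, 164, 3017], [85.0, 56.0]), ([122, 0, 65, 124, 3167], [160.0, 56.0]), ([248, 0, 31, 14, 402], [263.0, 6.0]), ([253, 22, 23, 6, 49], [264.0, 24.0]), ([252, 33, 26, 7, 132], [265.0, 36.0]), ([228, 55, 80, 61, 1883], [265.0, 79.0]), ([70, 167, 40, 44, 451], [84.0, 188.0]), ([36, 171, 11, 32, 133], [40.0, 182.0]), ([88, 176, 10, 28, 40], [90.0, 189.0]), ([112, 179, 79, 91, 2312], [146.0, 220.0]), ([43, 180, 20, 18, 134], [50.0, 191.0]), ([292, 209, 16, 6, 33], [299.0, 212.0]), ([103, 216, 187, 107, 3666], [205.0, 267.0]), ([35, 225, 20, 29, 118], [45.0, 243.0
[... 387 characters left out ...]
1, 250, 130, 143, 4792], [285.0, 324.0]), ([123, 253, 3, 11, 26], [124.0, 258.0]), ([119, 272, 8, 3, 18], [123.0, 273.0]), ([0, 379, 77, 64, 3282], [34.0, 413.0]), ([9, 387, 11, 3, 17], [13.0, 388.0]), ([353, 392, 8, 7, 29], [357.0, 395.0]), ([352, 399, 11, 13, 91], [356.0, 406.0]), ([196, 401, 62, 38, 895], [229.0, 418.0]), ([275, 414, 30, 30, 337], [290.0, 425.0]), ([341, 425, 62, 55, 1249], [378.0, 454.0]), ([204, 432, 104, 48, 3037], [257.0, 459.0]), ([310, 434, 14, 22, 97], [317.0, 445.0]), ([364, 437, 6, 8, 19], [366.0, 440.0]), ([301, 438, 4, 6, 14], [302.0, 440.0]), ([0, 448, 113, 32, 1875], [38.0, 469.0])]
[0.441208   0.29387774 0.28069061] 18.1 [-0.01437681 -0.03348033 -0.67481302]
```

The casting's start spot is empty, a new blob is in the bin, and the gate, pattern and block pixels match the start. Handing in.

```bash
python3 -c "
from bench import *
print(close_job(), get_state()['time'])"
```

```text
the job is handed in; nothing more can be done
the job is handed in; nothing more can be done
```

The casting is in the catch bin, and I handed the job in at about 18 s. I turned the gripper so the leading finger opened the gate near its hinge and held it. The trailing finger then pushed the casting along the slide and over the edge. I backed the fingers out slowly so the gate could swing shut behind them, then moved the arm clear.

**Last checks**
- **Casting:** comparing the final images with the first ones, its start spot is empty. A new blob lies in the bin, at side view (385,290) and top view (368,203).
- **Everything else:** I saw no change at the gate, block or pattern, so the gate reads as shut. The arm or its shadow covered part of the left side in the final top view, so the flask was not checked as clearly, but the arm stayed well above and away from it.
- **Mid-push:** with the casting's front at the gate line, the panel was held open well clear of it. I saw no picture of the drop itself. The largest wrist force I read was about 5 N, at the end of each move.

**What disagreed**
- **Fingertips:** they sit about 37 mm behind the reported TCP, not at it as described. I saw this in the side and wrist views, confirmed it by lowering carefully without contact, and worked with TCP z = 30 mm.
- **Tray fit:** it left errors of 1–3 pixels at some corners, but the hinge matched to 1 pixel.

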